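Latch the split cheese mould

TASK

Close the white split cheese mould with its draw latch: swing the raised lever over towards the keeper so that the wire loop drops down behind the upright keeper lip on the sliding half, then bring the lever back and press it all the way down flat, so that the loop pulls the two halves together and stays locked. Let go of everything at the end, and do not knock over the honey jar or the price stand.

Things in the scene. Friction and masses are not known exactly. Their poses are not given: they have to be found in the camera images.
- mould: White plastic split cheese mould on a light wooden board (124 x 224 x 18 mm), fixed; a grey brick cheese sits in it. Origin under the board, on the seam of the halves; x from the latch to the cavity, y along the latch (closed lever points to +y, keeper and sliding half at -y), z up. Cavity walls (66 mm high) and cheese (top at 72 mm) lie at x = -14 to +58 mm.
- lever_pin (a point): Middle of the lever's hinge pin (axis along the mould's x), at (-36, +25, 78) mm in the mould's frame, 12 mm above the rails. The latch stands on two rails 44 mm wide, tops 66 mm above the counter: the fixed one from y = 0 to +110 mm, the sliding one from the seam to y = -82 mm.
- lever (a joint): Angle of the steel lever, rad: 0 = flat (towards +y), 1.57 upright, 2.4 = stop, leaning over the keeper (-y). Starts at 0.85 to 1.2. Strip 22 mm wide, 5 mm thick, 78 mm long from the pin, plus an 8 mm turned-up lip. Stiff hinge: stays where left, moves with 1 N at the tip. With the loop hooked, pressing it flat takes 3 to 6 N near the tip; below about 0.3 it is over centre and stays shut.
- lever_tip (a point): Point on the lever 78 mm from its pin, in the middle of the face that is uppermost when the lever is flat.
- loop (a joint): Angle of the wire loop relative to the lever, rad. The sum lever + loop is 0 when the loop points level to the mould's -y and -1.57 when it points straight up. At the start about -2.85: the loop lies back against the lever's keeper side. It turns freely on the lever and falls by its weight (45 g) once it is past upright.
- loop_bar (a point): Middle of the loop's end bar. The loop is a U of 6 mm steel wire, 46 mm wide outside, sides 75 mm long, pinned to the lever 16 mm from the lever's pin. With the lever beyond about 2.0 rad the bar comes down clear past the keeper; with the lever upright it lands on or short of the lip.
- keeper_seat (a point): Where the middle of the bar sits when hooked: on the sliding half, 4.5 mm above its rail, close behind (-y side of) the keeper. Axes as the mould's. The keeper is a steel lip 22 mm wide, 4 mm thick, that rises 14 mm from the rail and leans 25 degrees to -y, so that it holds the bar down when this is pulled to +y.
- jaw (a joint): Gap by which the sliding half stands open, m: 0 = shut, 0.006 = open as found. A spring holds it open with about 18 N; only the latched lever keeps it shut.
- honey_jar: Glass jar of honey, 71 mm across, 110 mm high, loose, standing on the counter; origin under its centre.
- price_stand: Price stand, 75 mm wide and 106 mm high, loose, on a round foot of 42 mm; origin under its centre.
There are look-alikes about, which are no part of the job. There is more than one size of the price_stand; the one meant has the size given above.

How it is judged:
On the way:
1. the loop's bar is down behind the keeper while the lever is still raised (y of loop_bar in the frame of keeper_seat between -0.03 and 0.003 m and z of loop_bar in the frame of keeper_seat below 0.004 m and value of joint lever above 0.6 rad), for 0.2 s.
At the end, for the whole second after the job is handed in: The lever lies flat (within 0.12 rad of its stop), the loop's bar is behind the keeper lip (not above it by more than 4 mm from its seat) and the two halves are shut to within 2 mm; honey jar and price stand still stand upright (y of loop_bar in the frame of keeper_seat between -0.03 and 0.003 m and z of loop_bar in the frame of keeper_seat below 0.004 m and value of joint lever below 0.12 rad and value of joint jaw below 0.002 m and angle between each of honey_jar, price_stand's own z axis and vertical below 0.3 rad); the robot touches nothing.
It fails at once if the honey jar or the price stand is knocked over (angle between any of honey_jar, price_stand's own z axis and vertical above 0.6 rad).
It also fails if it takes over 35 s, if anything falls off the work surface, if the arm or the gripper's body presses on something with over 40 N, if the wrist force passes 120 N, or if a joint passes its speed limit or range.

ROBOT

A 6-joint arm with a two-finger parallel gripper is mounted at the origin on a cart in front of the work surface, level with it; the furniture and walls round the work are solid. World frame = base frame: x ahead of the robot, y to its left, z up, the work surface at z = 0. Lengths are in m, angles in rad, forces in N, time in s.
With the tool pointing down it reaches from about 0.375 to 0.9 m from the base axis. Payload 3.1 kg.
Tool frame: the origin (TCP) lies midway between the tips of the shut fingers; the grasp point (between the pads) lies pinch_z behind it (pinch_z is the distance from the TCP to the grasp point, in m); y points along the fingers, z is the direction in which the jaws open and shut, and the axes are right-handed (so a half turn about y gives the same grasp; the last joint's range is limited). The gripper opens to 87 mm and grips with 3 to 60 N. Pads are 19 mm wide; open, the fingers measure 117 mm over their backs; the gripper's body (75 mm by 190 mm) begins 51 mm behind the grasp point.
Start: joints at [-1.345, 0.527, 1.433, -0, 1.181, -0.178], TCP at [0.246, -0.575, 0.223] pointing down, gripper open.
Joint ranges: [-3.08, 3.08], [-0.75, 2.2], [0.22, 2.44], [-1.43, 4.57], [0, 2.65], [-2.85, 2.85]. Speed limits (rad/s): [2.79, 2.79, 3.14, 3.14, 3.14, 3.14].

INTERFACE

Orientations are given as a unit quaternion [x, y, z, w].
In Python, from rig import get_obs, camera, hand_in, pinch_z gives the robot as it stands. The module is installed in compiled form; this text tells all that it offers.
- The arm moves only by the tool arm_command, never from a script. Its argument "plan" is a list of rows, each a list of 2 entries, a list of its own where there are three numbers: the shift along the world's x, y, z in units of 25 mm (1.0 is 25 mm), then the turn about the world's z in units of 5 degrees (1.0 is 5 degrees). A call has 1 to 5 rows; each row is the pose to reach, as a shift and turn from the pose commanded when the call began; what a row does not reach only later rows make up. A row lasts 1/10 s, in which the tool goes at most 50 mm and 8.59 degrees, less where a joint would pass 70% of its speed; a pose out of reach is approached as far as the arm can. A call with a gripper value outside its range is refused whole. "fingers" is the opening, from -1 (shut) to 1 (fully open), set as the call begins (left out, the last holds). The fingers move at their own pace and stop on an object; "force" is the grip in N (left out, the last holds). Time passes only in rows, so rows that repeat a pose let the fingers close. It gives the time, the measured TCP pose, the force and the opening at its end, in the units of the state.
- get_obs(): the state, without advancing time (a new reading comes with each control period).
- camera(name): name is "side" or "top"; returns a dict with "pixels" (420x560x3 uint8, red, green, blue), "camera_matrix" (3x3 intrinsics, pixels), "R" (3x3) and "t" (3): a world point X has camera coordinates R X + t. Camera axes: x right, y down, z forward; pixel columns grow to the right and rows downward; lengths in m; the calibration is good to about 2 mm. A picture is of the moment at which its call begins. There is no depth.
- hand_in(): hands the job in, once; it reports no verdict.
The state is a dict: "time": time; "q": joint angles; "joint_velocities": joint speeds; "joint_torque": joint torques, N m; "position": TCP position; "tool_rot": TCP orientation; "ft_force": force on the tool from outside, world axes, zero at the start; "moment": the same for the moment, N m; "grip_width": finger opening in m.
Only numpy, scipy, OpenCV 4.12 (cv2) and the standard library are available. Lean on these libraries where they do the work, as an engineer would, in place of code of your own. Each camera call takes 0.05 s, during which the arm holds its last target.

## Working session

There is one attempt and no reset: what is moved stays moved. The work goes in short steps, Python scripts to look and compute and a tool call to move; the robot and the scene stay as the last step left them, time stands still between calls to the robot, and variables do not carry over. Pictures are saved under pics/ and viewed, and the job is handed in when it is done.

Besides the shell and the picture viewer there is one more tool, called after "Call:" in YAML: its name, and indented under it one key for each argument. arm_command: Moves the arm, as the interface text tells. Its arguments: {"type":"object","properties":{"plan":{"type":"array"},"fingers":{"type":"number"},"force":{"type":"number"}},"required":["plan"]}

```bash
mkdir -p pics
python3 - <<'E'
from rig import get_obs,camera,pinch_z
import cv2,numpy as np
o=get_obs();print(pinch_z,o)
for n in("side","top"):
    c=camera(n);cv2.imwrite(f"pics/{n}0.png",c["pixels"][:,:,::-1]);print(n,c["camera_matrix"],c["R"],c["t"],-c["R"].T@c["t"])
E
```

```text
0.0187 {'time': 0.0, 'q': array([-1.34547829e+00,  5.28463772e-01,  1.43388782e+00, -6.38957052e-06,
        1.18137820e+00, -1.78509492e-01]), 'joint_velocities': array([ 0.000935  , -0.00046775, -0.00086384, -0.00018007, -0.00221394,
       -0.000815  ]), 'joint_torque': array([ 2.44174225e-04, -4.40037918e+01, -1.76593155e+01,  6.32757484e-02,
        5.80548355e-02, -1.58522348e-04]), 'position': array([ 0.2454444 , -0.57400509,  0.2215777 ]), 'tool_rot': array([-0.14182697,  0.69349638, -0.6919857 ,  0.14178742]), 'ft_force': array([-0.4151833 , -0.11755303,  0.31091998]), 'moment': array([ 0.04099397, -0.02232428,  0.01116369]), 'grip_width': 0.08709648856194693}
side [[516.63519166   0.         281.85007423]
 [  0.         516.63519166 209.62870565]
 [  0.           0.           1.        ]] [[ 0.99843423  0.05308954 -0.01762369]
 [ 0.00727718 -0.43565288 -0.90008533]
 [-0.05546293  0.89854775 -0.43535709]] [-0.60997249  0.1882678   0.87960345] [ 0.65643274 -0.67596314  0.54164872]
top [[465.47264611   0.         281.3409725 ]
 [  0.         465.47264611 208.8934021 ]
 [  0.           0.           1.        ]] [[ 0.0261118  -0.99963029  0.00757944]
 [-0.98470786 -0.02702694 -0.17210457]
 [ 0.17224579 -0.00296957 -0.98504953]] [0.28840632 0.59907619 0.92951693] [0.42227884 0.30725116 1.01653801]
```

View pics/side0.png

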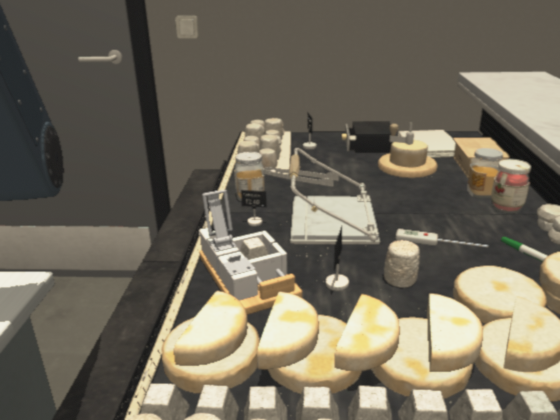

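View pics/top0.png

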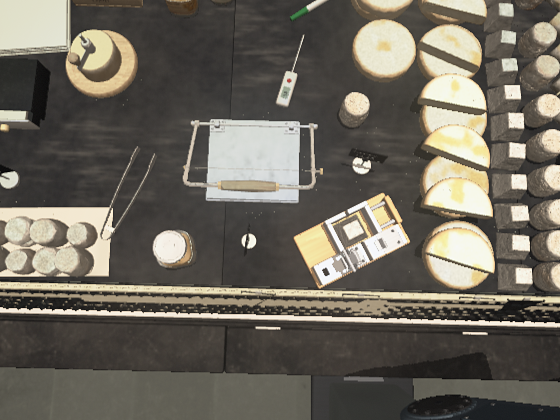

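Run:
```python
import cv2
a=cv2.imread("pics/top0.png")[180:300,280:420];cv2.imwrite("pics/top0c.png",cv2.resize(a,None,fx=5,fy=5,interpolation=cv2.INTER_CUBIC))
a=cv2.imread("pics/side0.png")[180:315,180:310];cv2.imwrite("pics/side0c.png",cv2.resize(a,None,fx=4.4,fy=4.4,interpolation=cv2.INTER_CUBIC))
```

```text
(no output)
```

View pics/top0c.png

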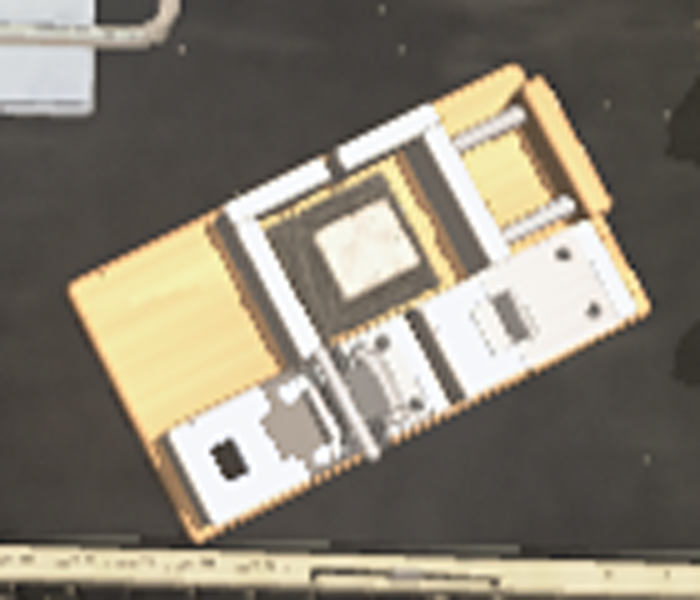

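View pics/side0c.png

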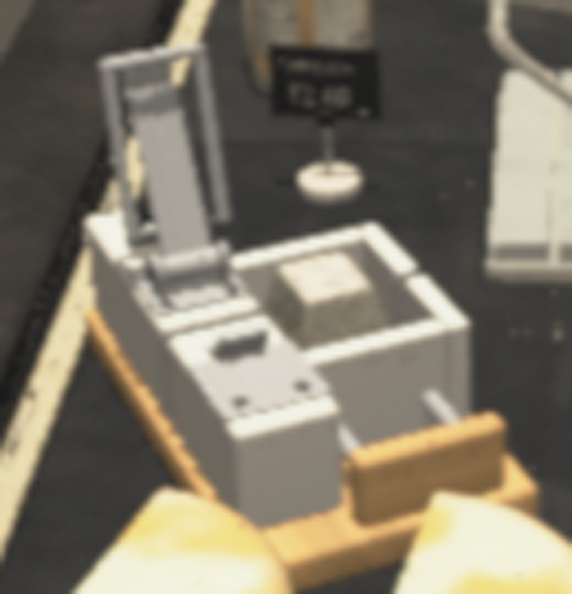

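```bash
cat > h.py <<'E'
import numpy as np,cv2
from scipy.optimize import least_squares
K={'side':np.array([[516.63519166,0,281.85007423],[0,516.63519166,209.62870565],[0,0,1]]),'top':np.array([[465.47264611,0,281.3409725],[0,465.47264611,208.8934021],[0,0,1]])}
R={'side':np.array([[0.99843423,0.05308954,-0.01762369],[0.00727718,-0.43565288,-0.90008533],[-0.05546293,0.89854775,-0.43535709]]),'top':np.array([[0.0261118,-0.99963029,0.00757944],[-0.98470786,-0.02702694,-0.17210457],[0.17224579,-0.00296957,-0.98504953]])}
T={'side':np.array([-0.60997249,0.1882678,0.87960345]),'top':np.array([0.28840632,0.59907619,0.92951693])}
def proj(n,X):
    c=(R[n]@np.atleast_2d(X).T).T+T[n]; p=c@K[n].T; return p[:,:2]/p[:,2:]
def m2w(m,X):
    X=np.atleast_2d(X)/1000.; c,s=np.cos(m[2]),np.sin(m[2])
    return np.c_[m[0]+c*X[:,0]-s*X[:,1],m[1]+s*X[:,0]+c*X[:,1],X[:,2]]
E
python3 - <<'E'
from h import *
t=lambda u,v:(280+u/5-.4,180+v/5-.4)
s=lambda u,v:(180+u/4.4-.4,180+v/4.4-.4)
P=[('top',(62,112,18),t(68,287)),('top',(62,-112,18),t(518,65)),('top',(-62,-112,18),t(650,305)),('top',(-62,112,18),t(200,543)),
('top',(-14,110,66),t(165,435)),('top',(-58,110,66),t(208,525)),('side',(-58,110,66),s(87,215)),('side',(-62,-112,18),s(265,575))]
def f(m): return np.concatenate([proj(n,m2w(m,X))[0]-p for n,X,p in P])
r=least_squares(f,[.5,-.1,.5]);print(r.x,np.degrees(r.x[2]));print(r.fun.reshape(-1,2).round(1))
m=r.x
pin=np.array([-36,25,78])
def lev(a,d,off=0): return pin+np.array([0,d*np.cos(a)-off*np.sin(a),d*np.sin(a)+off*np.cos(a)])
# side: lever/loop top at crop: loop bar mid ~ (152,55); top
for a in np.arange(.8,1.25,.05):
    lp=lev(a,16); 
    th=a-2.85
    bar=lp+np.array([0,-72*np.cos(th),-72*np.sin(th)])
    b=(proj('side',m2w(m,bar))[0]-180+.4)*4.4; b2=(proj('top',m2w(m,bar))[0]-[280,180]+.4)*5
    l=(proj('side',m2w(m,lev(a,78)))[0]-180+.4)*4.4
    print(round(a,2),b.round(),b2.round(),l.round(), m2w(m,lev(a,78)).round(3))
for nm,X in dict(seat=(-36,-50,70),pin=pin,sl1=(-14,-82,66),sl2=(-58,-82,66),sl3=(-58,-88,66)).items():
    w=m2w(m,X);print(nm,w.round(3),((proj('side',w)[0]-180+.4)*4.4).round(),((proj('top',w)[0]-[280,180]+.4)*5).round())
E
```

```text
[0.53743554 0.15029325 0.50068036] 28.686871713319217
[[-0.5 -0.9]
 [-0.1 -2.8]
 [ 1.7 -0.8]
 [ 0.  -0.2]
 [-1.1 -0.5]
 [ 0.5  1. ]
 [-1.5 -0.3]
 [-1.8 -1. ]]
0.8 [141.  59.] [302. 423.] [137.  92.] [[0.468 0.203 0.134]]
0.85 [144.  58.] [311. 418.] [139.  89.] [[0.469 0.2   0.137]]
0.9 [146.  57.] [322. 413.] [140.  86.] [[0.471 0.197 0.139]]
0.95 [149.  57.] [332. 407.] [142.  84.] [[0.472 0.195 0.141]]
1.0 [152.  57.] [342. 402.] [144.  82.] [[0.474 0.192 0.144]]
1.05 [155.  58.] [353. 397.] [147.  81.] [[0.475 0.189 0.146]]
1.1 [158.  59.] [363. 391.] [149.  80.] [[0.477 0.186 0.148]]
1.15 [161.  61.] [374. 386.] [151.  79.] [[0.479 0.183 0.149]]
1.2 [165.  63.] [385. 380.] [154.  79.] [[0.48  0.18  0.151]]
seat [[0.53  0.089 0.07 ]] [254. 360.] [531. 300.]
pin [[0.494 0.155 0.078]] [189. 261.] [374. 383.]
sl1 [[0.565 0.072 0.066]] [338. 394.] [570. 219.]
sl2 [[0.526 0.051 0.066]] [231. 422.] [623. 313.]
sl3 [[0.529 0.045 0.066]] [237. 430.] [636. 307.]
```

```bash
cat > ov.py <<'E'
from h import *
def run(P,m0=[.53,.15,.5]):
    def f(m): return np.concatenate([proj(n,m2w(m,X))[0]-p for n,X,p in P])
    r=least_squares(f,m0,loss='soft_l1'); print(r.x,np.degrees(r.x[2]));print(f(r.x).reshape(-1,2).round(1)); return r.x
def draw(m,n,src,out,box,k):
    x0,x1,y0,y1=box
    im=cv2.resize(cv2.imread(src)[y0:y1,x0:x1],None,fx=k,fy=k,interpolation=cv2.INTER_CUBIC)
    def L(A,col):
        p=((proj(n,m2w(m,np.array(A,float)))-[x0,y0]+.5)*k-.5); cv2.polylines(im,[np.round(p).astype(int)],False,col,1,cv2.LINE_AA)
    L([(62,112,18),(62,-112,18),(-62,-112,18),(-62,112,18),(62,112,18)],(0,0,255))
    L([(-14,110,66),(-14,0,66),(-58,0,66),(-58,110,66),(-14,110,66)],(0,160,0))
    L([(-14,-6,66),(-14,-88,66),(-58,-88,66),(-58,-6,66),(-14,-6,66)],(255,0,0))
    L([(58,40,66),(58,-40,66)],(255,0,255))
    L([(-47,25,78),(-25,25,78)],(0,200,255))
    cv2.imwrite(out,im)
E
python3 - <<'E'
from ov import *
t=lambda u,v:(280+u/5-.4,180+v/5-.4)
s=lambda u,v:(180+u/4.4-.4,180+v/4.4-.4)
P=[('top',(62,112,18),t(68,287)),('top',(-62,-112,18),t(650,305)),('top',(-62,112,18),t(200,543)),
('top',(-14,110,66),t(165,435)),('top',(-58,110,66),t(208,525)),('side',(-58,110,66),s(87,215)),('side',(-62,-112,18),s(265,575)),
('top',(-58,-88,66),t(632,312)),('top',(-14,-88,66),t(590,225)),('side',(-58,-88,66),s(235,435)),('side',(-14,-88,66),s(338,402))]
m=run(P)
draw(m,'top','pics/top0.png','pics/ovt.png',(280,420,180,300),5);draw(m,'side','pics/side0.png','pics/ovs.png',(180,310,180,315),4.4)
E
```

```text
[0.53684721 0.14949778 0.49430771] 28.321745440848197
[[-0.2 -1. ]
 [ 2.  -0.1]
 [ 0.1 -0.2]
 [-0.9 -0.5]
 [ 0.6  1.1]
 [-1.6 -0.3]
 [-2.7 -0.7]
 [ 1.1 -0.4]
 [-0.9 -2. ]
 [-0.4 -0.9]
 [ 0.6  0.1]]
```

View pics/ovt.png

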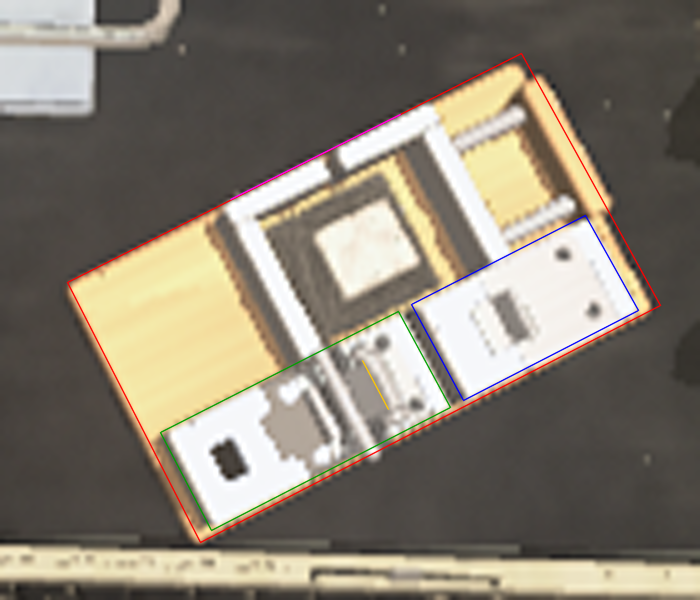

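View pics/ovs.png

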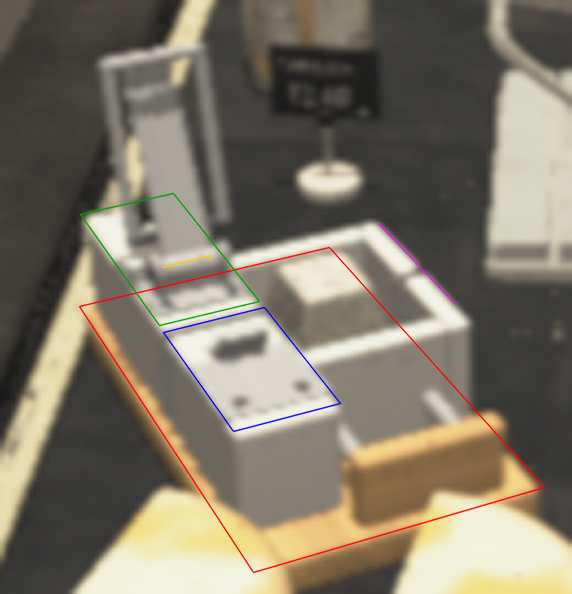

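Run:
```python
from h import *
from scipy.spatial.transform import Rotation as Ro
M=Ro.from_quat([-0.14182697,0.69349638,-0.6919857,0.14178742]).as_matrix();print(M.round(3))
z=M[:,2];print('jaw az',np.degrees(np.arctan2(z[1],z[0])))
m=np.array([.5368,.1495,.490])
print('mould y az',np.degrees(m[2])+90)
for y in(57,-21,-60):print(y,m2w(m,(-36,y,112)))
# keeper top view inverse at z
def inv(n,u,v,zz):
    d=R[n].T@np.linalg.inv(K[n])@[u,v,1];c=-R[n].T@T[n];p=c+d*(zz-c[2])/d[2]
    q=p[:2]-m[:2];c_,s_=np.cos(m[2]),np.sin(m[2]);return p.round(4),(1000*np.array([c_*q[0]+s_*q[1],-s_*q[0]+c_*q[1]])).round(1)
for u,v in((495,290),(518,340),(512,315),(505,290),(528,335)):
    print(inv('top',280+u/5-.4,180+v/5-.4,.080),inv('top',280+u/5-.4,180+v/5-.4,.066)[1])
for n,u,v in(('top',361,162),('top',248,241),('top',173,247),('side',337,283),('side',255,221)):print(n,inv(n,u,v,.0)[0])
```

```text
[[-0.92  -0.     0.393]
 [-0.393  0.002 -0.92 ]
 [-0.    -1.    -0.002]]
jaw az -66.86222516804175
mould y az 118.07493196141034
57 [[0.47821034 0.18285044 0.112     ]]
-21 [[0.51491916 0.11402848 0.112     ]]
-60 [[0.53327357 0.0796175  0.112     ]]
(array([0.5325, 0.1061, 0.08  ]), array([-24.2, -36.3])) [-24.2 -39.7]
(array([0.5125, 0.097 , 0.08  ]), array([-46.2, -34.9])) [-46.5 -38.3]
(array([0.5225, 0.0993, 0.08  ]), array([-36.2, -37.5])) [-36.4 -41. ]
(array([0.5326, 0.1021, 0.08  ]), array([-26. , -39.9])) [-26.  -43.4]
(array([0.5146, 0.093 , 0.08  ]), array([-46.2, -39.4])) [-46.5 -42.9]
top [0.7125 0.127  0.    ]
top [0.5267 0.3753 0.    ]
top [0.5092 0.5383 0.    ]
side [0.7064 0.1315 0.    ]
side [0.5286 0.3807 0.    ]
```

Run:
```python
import cv2
a=cv2.imread("pics/top0.png")[225:265,345:410];cv2.imwrite("pics/k.png",cv2.resize(a,None,fx=12,fy=12,interpolation=cv2.INTER_CUBIC))
```

```text
(no output)
```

View pics/k.png

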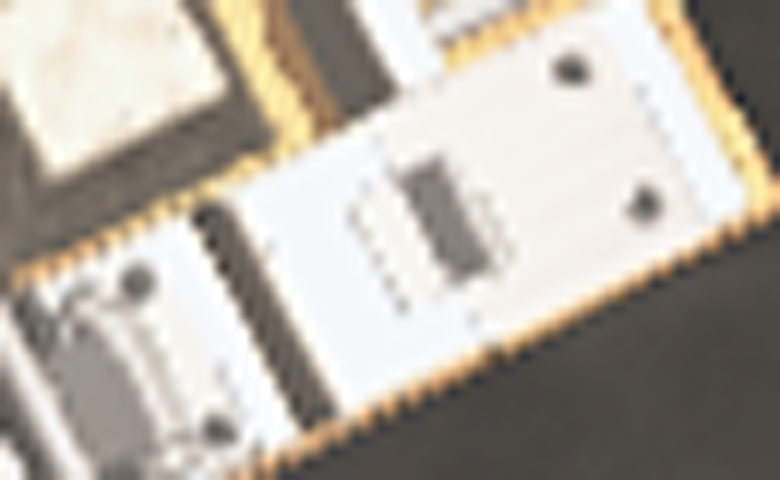

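Call:
arm_command:
  plan:
    - [[0.3,1.0,0.6],0.2]
    - [[0.8,2.7,1.2],0.4]
    - [[1.4,4.5,1.2],0.6]
    - [[2.0,6.4,1.2],0.8]
    - [[2.5,8.2,1.2],1.0]
  fingers: 0.15

```text
time: 0.6
position: [0.3083, -0.3674, 0.2523]
tool_rot: [-0.172, 0.686, -0.686, 0.172]
ft_force: [-0.1, -0.4, -0.1]
grip_width: 0.0556
```

Call:
arm_command:
  plan:
    - [[0.6,1.9,0],0]
    - [[1.1,3.7,0],0]
    - [[1.7,5.6,0],0]
    - [[2.3,7.4,0],0]
    - [[2.9,9.3,0],0]

```text
time: 1.1
position: [0.3807, -0.1355, 0.2525]
tool_rot: [0.171, -0.686, 0.686, -0.172]
ft_force: [1.4, -0.2, 0.1]
grip_width: 0.0502
```

Call:
arm_command:
  plan:
    - [[0.6,1.9,0],0]
    - [[1.1,3.7,0],0]
    - [[1.7,5.6,0],0]
    - [[2.3,7.4,0],0]
    - [[2.9,9.3,0],0]

```text
time: 1.6
position: [0.4531, 0.0973, 0.2525]
tool_rot: [0.172, -0.686, 0.686, -0.172]
ft_force: [0.6, -0.3, -0.3]
grip_width: 0.0499
```

Call:
arm_command:
  plan:
    - [[0.5,1.3,0],0]
    - [[1.0,2.6,0],0]
    - [[1.0,2.6,0],0]

```text
time: 1.9
position: [0.4792, 0.1637, 0.2523]
tool_rot: [-0.173, 0.686, -0.685, 0.174]
ft_force: [-0.1, -0.1, 0.3]
grip_width: 0.0497
```

```bash
cat > look.py <<'E'
import sys
from ov import *
from rig import get_obs,camera
def look(tag):
    for n,box,k in(("side",(170,320,120,300),3.3),("top",(270,430,160,310),3.9)):
        c=camera(n);cv2.imwrite(f"pics/{n}{tag}f.png",c["pixels"][:,:,::-1])
        x0,x1,y0,y1=box
        cv2.imwrite(f"pics/{n}{tag}.png",cv2.resize(c["pixels"][y0:y1,x0:x1,::-1],None,fx=k,fy=k,interpolation=cv2.INTER_CUBIC))
    a=cv2.imread(f"pics/side{tag}.png");b=cv2.imread(f"pics/top{tag}.png");h=max(a.shape[0],b.shape[0])
    p=lambda i:cv2.copyMakeBorder(i,0,h-i.shape[0],0,0,cv2.BORDER_CONSTANT)
    j=np.hstack([p(a),p(b)]);s=min(1,800/j.shape[1],600/h);cv2.imwrite(f"pics/j{tag}.png",cv2.resize(j,None,fx=s,fy=s))
    o=get_obs();p=o['position'];m=np.array([.5368,.1495,.490]);q=p[:2]-m[:2];c_,s_=np.cos(m[2]),np.sin(m[2])
    print(o['time'],p.round(4),'mould',(1000*np.array([c_*q[0]+s_*q[1],-s_*q[0]+c_*q[1],p[2]])).round(1),o['ft_force'].round(1),o['grip_width'])
    from scipy.spatial.transform import Rotation as Ro
    z=Ro.from_quat(o['tool_rot']).as_matrix()[:,2];print(np.degrees(np.arctan2(z[1],z[0]))+180)
look(sys.argv[1])
E
python3 look.py 1
```

```text
2.0 [0.4775 0.1606 0.252 ] mould [-47.1  37.8 252. ] [ 0.4 -0.2 -0.7] 0.05013099451951143
118.2524903440708
```

View pics/j1.png

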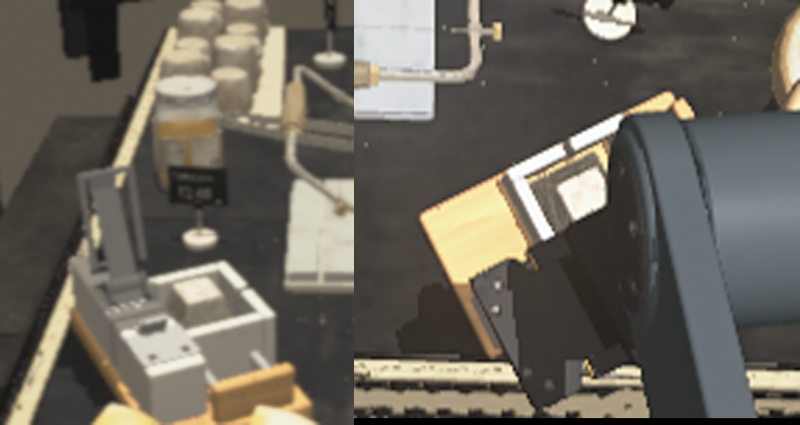

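Call:
arm_command:
  plan:
    - [[0,0.9,0],0]
    - [[0,0.9,-1.4],0]
    - [[0,0.9,-2.8],0]
    - [[0,0.9,-2.8],0]

```text
time: 2.4
position: [0.4739, 0.1808, 0.1789]
tool_rot: [-0.175, 0.686, -0.686, 0.167]
ft_force: [-1.7, -0.5, 0.7]
grip_width: 0.0499
```

```bash
python3 look.py 2
```

```text
2.5 [0.4776 0.1817 0.1825] mould [-37.1  56.2 182.5] [ 0.9 -0.5  0.5] 0.049811075921430005
118.04323380878544
```

View pics/side2.png

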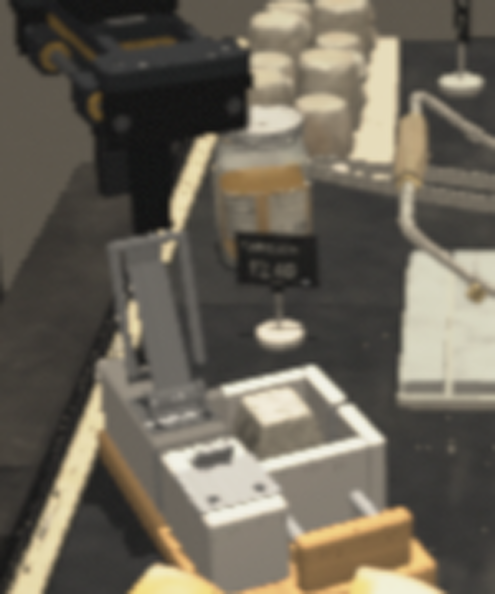

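Call:
arm_command:
  plan:
    - [[0,0,-0.5],0]
    - [[0,0,-1.0],0]
    - [[0,0,-1.4],0]
    - [[0,0,-1.4],0]

```text
time: 2.9
position: [0.4782, 0.1824, 0.1478]
tool_rot: [0.172, -0.686, 0.686, -0.172]
ft_force: [-0.3, -0.1, -0.1]
grip_width: 0.0502
```

```bash
python3 look.py 3
```

```text
3.0 [0.4787 0.1827 0.1484] mould [-35.6  56.6 148.4] [ 0.2 -0.8  0.3] 0.049843164964301676
118.1154562307789
```

View pics/side3.png

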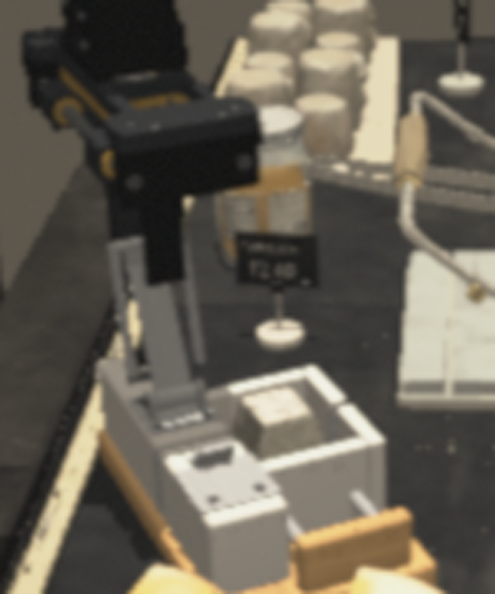

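Call:
arm_command:
  plan:
    - [[0,0,-0.5],0]
    - [[0,0,-1.0],0]
    - [[0,0,-1.45],0]
    - [[0,0,-1.45],0]

```text
time: 3.4
position: [0.4775, 0.1827, 0.1106]
tool_rot: [-0.173, 0.686, -0.686, 0.171]
ft_force: [0.0, -0.6, 0.5]
grip_width: 0.0498
```

```bash
python3 look.py 4
```

```text
3.5 [0.4783 0.1828 0.1115] mould [-35.9  56.9 111.5] [1.  0.2 0.3] 0.04973616763681905
118.1374031671379
```

View pics/side4.png

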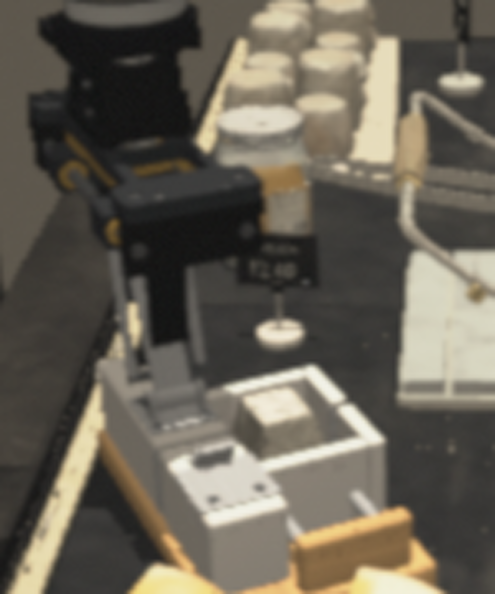

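Call:
arm_command:
  plan:
    - [[0.15,-0.28,0],0]
    - [[0.3,-0.56,0],0]
    - [[0.45,-0.85,0],0]
    - [[0.6,-1.13,0],0]
    - [[0.75,-1.41,0],0]

```text
time: 4.0
position: [0.4973, 0.1468, 0.1115]
tool_rot: [0.172, -0.686, 0.686, -0.172]
ft_force: [-0.8, 1.2, 2.1]
grip_width: 0.05
```

```bash
python3 look.py 5
```

```text
4.1 [0.4978 0.1463 0.1113] mould [-35.9  15.5 111.3] [ 0.3 -0.6 -0.6] 0.050249863134632866
118.06577440028089
```

View pics/side5.png

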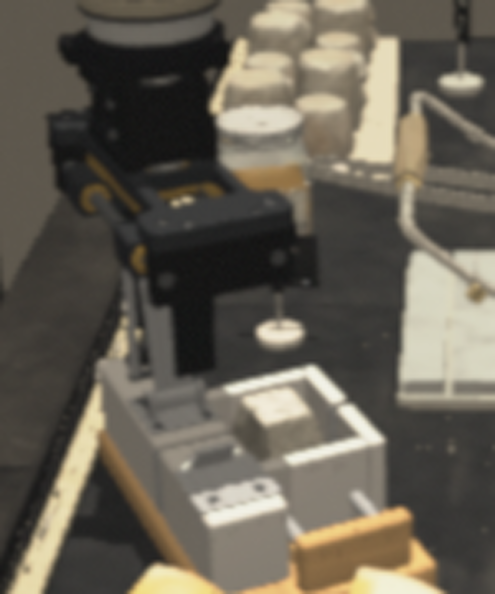

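Call:
arm_command:
  plan:
    - [[0.14,-0.27,0],0]
    - [[0.29,-0.54,0],0]
    - [[0.43,-0.8,0],0]
    - [[0.57,-1.07,0],0]
    - [[0.7,-1.3,0],0]

```text
time: 4.6
position: [0.5143, 0.1145, 0.111]
tool_rot: [-0.172, 0.686, -0.686, 0.172]
ft_force: [-0.7, 2.4, -0.8]
grip_width: 0.0501
```

```bash
python3 look.py 6
```

```text
4.7 [0.5153 0.1138 0.1113] mould [-35.7 -21.4 111.3] [ 0.2 -2.3  0.4] 0.05017574507048389
118.11166781770919
```

View pics/side6.png

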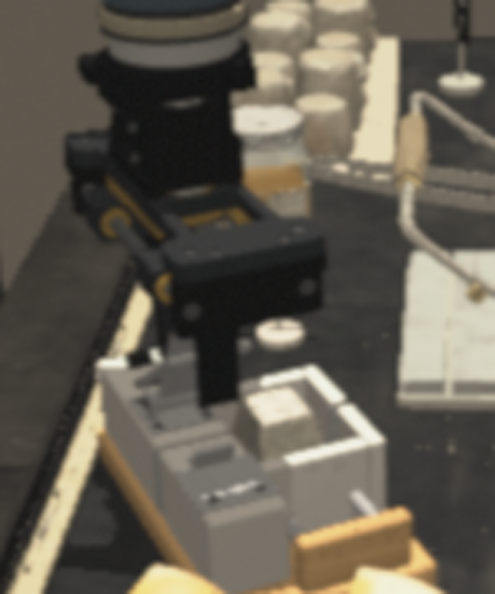

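Call:
arm_command:
  plan:
    - [[0,0,0.6],0]
    - [[0,0,1.4],0]
    - [[0,0,2.2],0]
    - [[0,0,3.0],0]
    - [[0,0,4.0],0]

```text
time: 5.2
position: [0.5143, 0.1147, 0.2118]
tool_rot: [0.172, -0.686, 0.686, -0.172]
ft_force: [-0.3, -0.4, 0.1]
grip_width: 0.0501
```

```bash
python3 look.py 7
```

```text
5.3 [0.5172 0.1149 0.2147] mould [-33.5 -21.3 214.7] [ 1.1  0.5 -0.1] 0.04981661375754091
118.15575450425412
```

View pics/side7.png

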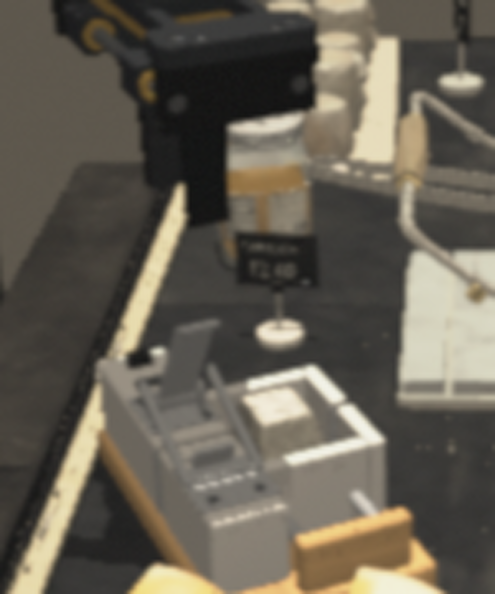

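Run:
```python
from ov import *
im=cv2.imread('pics/side7f.png')
x0,y0,k=195,210,8
a=cv2.resize(im[y0:280,x0:265],None,fx=k,fy=k,interpolation=cv2.INTER_CUBIC);a=cv2.convertScaleAbs(a,alpha=1.5)
m=np.array([.5368,.1495,.490])
def P(X,c):
    p=((proj('side',m2w(m,X))[0]-[x0,y0]+.5)*k-.5).astype(int);cv2.circle(a,tuple(int(v) for v in p),3,c,-1)
for y in(-30,-40,-50,-60):P((-36,y,70),(0,0,255))
for al in(2.0,2.2,2.4):
    P((-36,25+78*np.cos(al),78+78*np.sin(al)),(0,255,0))
cv2.imwrite('pics/z7.png',a)
```

```text
(no output)
```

View pics/z7.png

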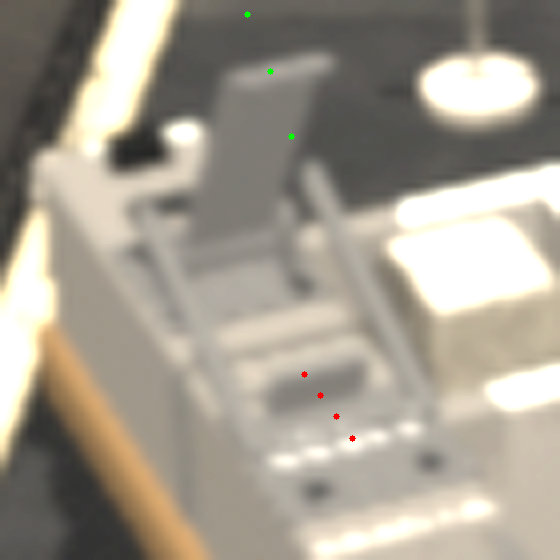

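Call:
arm_command:
  plan:
    - [[0.4,-0.7,0],0]
    - [[0.72,-1.38,0],0]
    - [[0.72,-1.38,0],0]
    - [[0.72,-1.38,0],0]
    - [[0.72,-1.38,0],0]
  fingers: -1
  force: 30

```text
time: 5.8
position: [0.5315, 0.0811, 0.2107]
tool_rot: [-0.172, 0.686, -0.686, 0.171]
ft_force: [0.4, -1.1, -0.1]
grip_width: 0.0177
```

Call:
arm_command:
  plan:
    - [[0,0,-1.0],0]
    - [[0,0,-2.0],0]
    - [[0,0,-3.0],0]
    - [[0,0,-3.7],0]
    - [[0,0,-3.7],0]

```text
time: 6.3
position: [0.5298, 0.0813, 0.1164]
tool_rot: [-0.174, 0.687, -0.685, 0.17]
ft_force: [-0.0, -0.6, -0.0]
grip_width: 0.0009
```

```bash
python3 look.py 8
```

```text
6.4 [0.5321 0.0811 0.1188] mould [-36.4 -58.1 118.8] [-0.4  1.   0.3] 0.0005110744882569137
118.177791263806
```

View pics/side8.png

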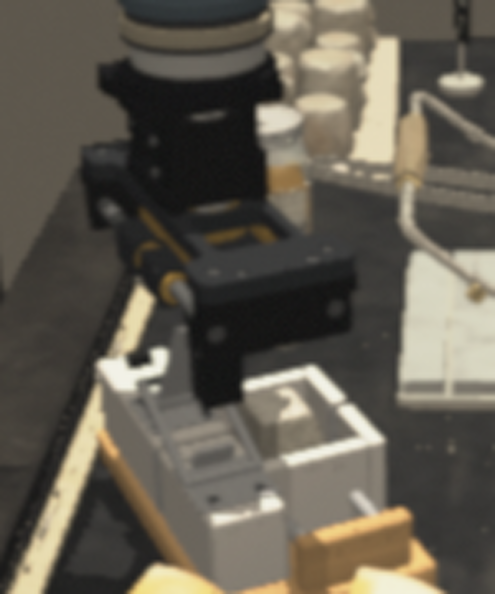

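Call:
arm_command:
  plan:
    - [[-0.24,0.44,0],0]
    - [[-0.48,0.89,0],0]
    - [[-0.72,1.34,0],0]
    - [[-0.96,1.78,0],0]
    - [[-1.19,2.22,0],0]

```text
time: 6.9
position: [0.5023, 0.1373, 0.1196]
tool_rot: [0.171, -0.686, 0.686, -0.173]
ft_force: [1.1, -1.0, 1.0]
grip_width: 0.0001
```

```bash
python3 look.py 9
```

```text
7.0 [0.5006 0.138  0.1189] mould [-37.4   6.9 118.9] [-0.3  0.1 -0.5] 0.0003237947052380235
118.25772067517474
```

View pics/side9.png

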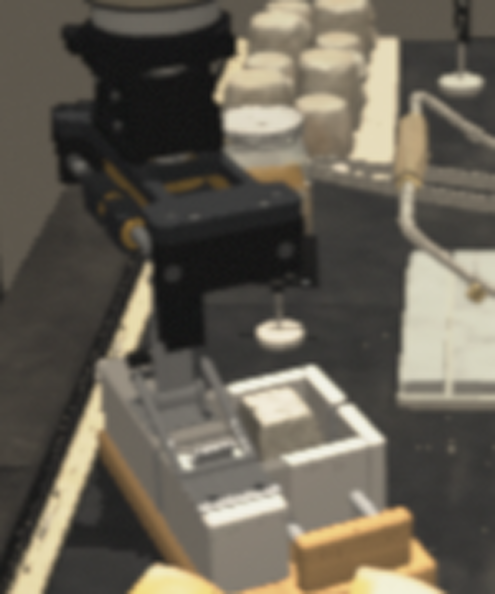

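Call:
arm_command:
  plan:
    - [[-0.1,0.2,0.6],0]
    - [[-0.21,0.39,0.8],0]
    - [[-0.32,0.6,0.78],0]
    - [[-0.43,0.81,0.72],0]

```text
time: 7.4
position: [0.4926, 0.1561, 0.1372]
tool_rot: [0.171, -0.685, 0.686, -0.173]
ft_force: [1.1, -4.5, 4.5]
grip_width: 0.0002
```

```bash
python3 look.py 10
python3 - <<'E'
import cv2
im=cv2.imread('pics/side10f.png')
a=cv2.resize(im[210:280,195:265],None,fx=8,fy=8,interpolation=cv2.INTER_CUBIC);cv2.imwrite('pics/z10.png',cv2.convertScaleAbs(a,alpha=1.5))
E
```

```text
7.5 [0.492  0.1569 0.1367] mould [-36.   27.6 136.7] [ 1.7 -1.2  3.1] 0.000667156216833596
118.13943420786745
```

View pics/z10.png

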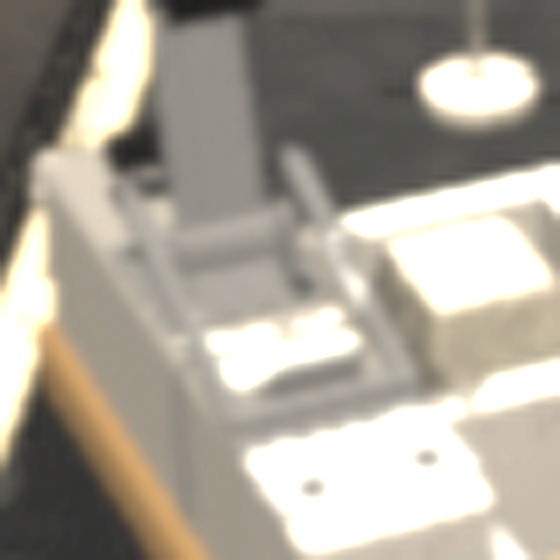

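Call:
arm_command:
  plan:
    - [[-0.13,0.25,-0.08],0]
    - [[-0.26,0.49,-0.2],0]
    - [[-0.36,0.68,-0.35],0]
    - [[-0.45,0.85,-0.5],0]
    - [[-0.53,1.0,-0.68],0]

```text
time: 8.0
position: [0.478, 0.1821, 0.1193]
tool_rot: [-0.172, 0.686, -0.686, 0.172]
ft_force: [2.4, -0.1, 2.8]
grip_width: 0.0005
```

```bash
python3 look.py 11
```

```text
8.1 [0.4768 0.1819 0.1186] mould [-37.7  56.8 118.6] [0.7 0.2 0.8] 0.000357217724349154
118.17741057846243
```

View pics/side11.png

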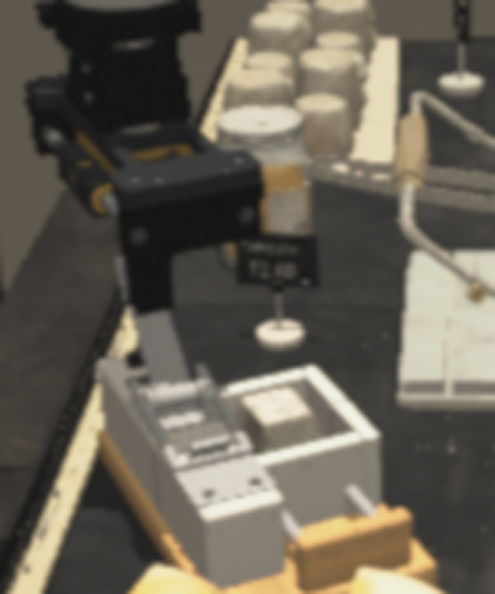

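Call:
arm_command:
  plan:
    - [[-0.06,0.11,-0.15],0]
    - [[-0.12,0.22,-0.36],0]
    - [[-0.17,0.33,-0.57],0]
    - [[-0.21,0.41,-0.8],0]
    - [[-0.25,0.48,-1.03],0]

```text
time: 8.6
position: [0.4719, 0.1935, 0.0932]
tool_rot: [-0.172, 0.686, -0.686, 0.172]
ft_force: [0.3, -0.4, -0.5]
grip_width: 0.0003
```

Call:
arm_command:
  plan:
    - [[0,0.03,-0.2],0]
    - [[0,0.05,-0.4],0]
    - [[0,0.05,-0.52],0]
    - [[0,0.05,-0.6],0]
    - [[0,0.05,-0.6],0]

```text
time: 9.1
position: [0.4723, 0.1946, 0.0807]
tool_rot: [-0.172, 0.686, -0.686, 0.172]
ft_force: [-3.6, -1.2, 13.9]
grip_width: 0.0006
```

```bash
python3 look.py 12
```

```text
9.2 [0.4723 0.1946 0.0807] mould [-35.7  70.1  80.7] [-3.4 -1.4 14.5] 0.000593087808746925
118.1345232863694
```

View pics/side12.png

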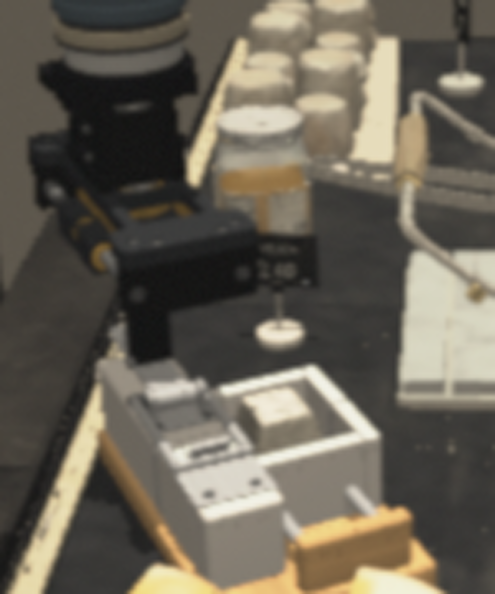

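Call:
arm_command:
  plan:
    - [[0,0,-0.15],0]
    - [[0,0,-0.15],0]
    - [[0,0,1.0],0]
    - [[0,0,2.5],0]
    - [[0,0,4.5],0]

```text
time: 9.7
position: [0.4709, 0.1941, 0.1915]
tool_rot: [-0.173, 0.686, -0.686, 0.17]
ft_force: [1.0, -0.4, -0.7]
grip_width: 0.0007
```

Call:
arm_command:
  plan:
    - [[0,-1.8,0.5],0]
    - [[0,-3.6,1.0],0]
    - [[0,-5.4,1.0],0]
    - [[0,-7.2,1.0],0]
    - [[0,-9.0,1.0],0]

```text
time: 10.2
position: [0.4722, -0.0322, 0.2169]
tool_rot: [0.172, -0.686, 0.686, -0.172]
ft_force: [0.7, -0.9, -0.3]
grip_width: 0.0001
```

```bash
python3 look.py 13
python3 - <<'E'
import cv2
im=cv2.imread('pics/side13f.png')
a=cv2.resize(im[200:290,190:280],None,fx=6.6,fy=6.6,interpolation=cv2.INTER_CUBIC);cv2.imwrite('pics/z13.png',cv2.convertScaleAbs(a,alpha=1.2))
E
```

```text
10.3 [ 0.4734 -0.0357  0.2169] mould [-143.1 -133.6  216.9] [ 0.   0.6 -0.5] 0.00047568351348699855
117.74469128805615
```

View pics/z13.png

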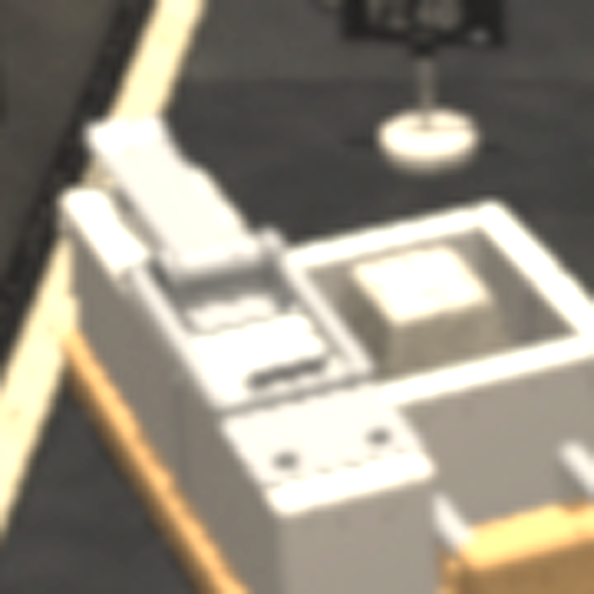

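View pics/top13.png

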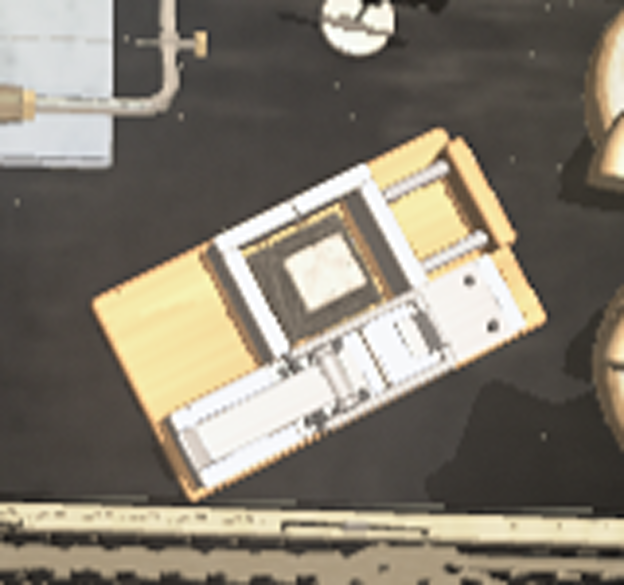

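View pics/side13f.png

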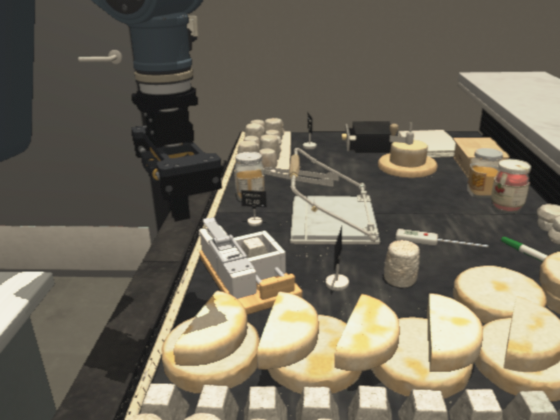

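Run:
```python
from ov import *
im=cv2.imread('pics/side13f.png')
x0,y0,k=190,205,12
a=cv2.resize(im[y0:250,x0:240],None,fx=k,fy=k,interpolation=cv2.INTER_CUBIC)
m=np.array([.5368,.1495,.490])
for al,c in((0,(0,0,255)),(.12,(0,200,0))):
    q=[]
    for x,r,o in((-47,20,2.5),(-47,78,2.5),(-47,78,10.5),(-25,78,10.5),(-25,78,2.5),(-25,20,2.5)):
        q.append((x,25+r*np.cos(al)-o*np.sin(al),78+r*np.sin(al)+o*np.cos(al)))
    p=((proj('side',m2w(m,np.array(q)))-[x0,y0]+.5)*k-.5).round().astype(int);cv2.polylines(a,[p],False,c,1)
cv2.imwrite('pics/z13b.png',a)
```

```text
(no output)
```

View pics/z13b.png

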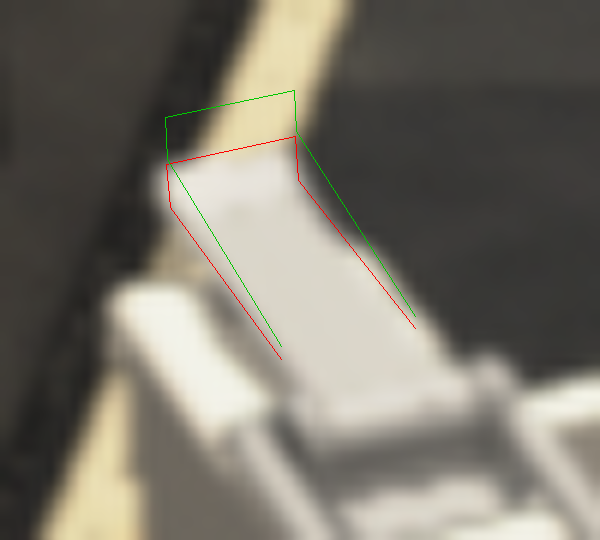

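The enlarged side view shows the lever's turned-up lip at about pixel (209, 219), on the outline drawn for angle 0. It is well below the outline for 0.12 rad, so the lever is flat.

```bash
python3 -c "
from rig import hand_in;print(hand_in())"
```

```text
the job is handed in; nothing more can be done
None
```

The mould is closed and latched, and I handed the job in after about 10.3 s of robot time. The hand-in gives no verdict, so these checks are my own.

**What I did:** I straddled the raised lever and loop with the fingers and swung the lever over to about 2.2 rad, with the loop kept folded back. Lifting the fingers let the loop drop behind the keeper. I then shut the fingers and pushed the lever back and down flat, with 14 N of resistance at the stop. Finally I lifted the arm clear of everything.

**What the last pictures showed:**
- **Loop:** before the final press, with the lever at about 1.2 rad, the bar was down behind the keeper lip. In the last pictures it is still hooked there.
- **Lever:** the fingertips stopped at z = 80.7 mm, against 80.5 mm expected for a flat lever. In the side picture the lever matches the outline drawn for angle 0, not 0.12 rad.
- **Halves:** the 6 mm seam gap is closed to the eye; I did not measure it to the millimetre.
- **Honey jar and price stand:** both are still upright.
- **Robot:** the fingers are about 14 cm above the mould and touch nothing, with wrist forces at noise level (under 1 N).

**Disagreement:** my fit of the mould's pose left errors of up to about 3 pixels at some corners, roughly 5 mm. This did not affect the moves.

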